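Close up a row of filter cubes in their rail

TASK

Three black filter cubes stand in a row in the aluminium rail. Push the rear cube with the fingertips so that the whole row slides along the rail as one train until it is fully home against the end stop; do not touch the other two cubes or lift any of them. Then push the swinging keeper fully shut across the rail behind the row, leaving the things round about where they stand.

Things in the scene. Friction and masses are not known exactly. Their poses are not given: they have to be found in the camera images.
- rail: Fixed aluminium channel, 62 mm wide, base from y = -140 to +160 mm. Origin on the table under the channel's centre line. Own y runs along the channel: end stop at -y, open end at +y; own x across it, away from the keeper's pivot. Floor at z = 6 mm, 42 mm wide, between walls 5 mm thick with tops at z = 18 mm. End stop 58 mm wide, 46 mm tall, face at y = -120 mm.
- rail_stop (a point): Point on the channel floor in the middle of the end stop's face; axes as the rail's.
- front_cube: Black filter cube nearest the end stop, 38 mm along the rail, 41 across, 43 tall (body 40), 85 g, loose, slides on the channel floor. Origin at the centre of its underside, axes as the rail's. Row home: its origin is 19 mm from the stop's face.
- middle_cube: Same cube, in the middle of the row, touching the others or less than 1 mm off. With the row home its origin lies 57 mm from the stop's face.
- rear_cube: Same cube, last of the row on the open end's side; the one to push, on its +y face (19 mm from its origin), 20 to 40 mm above the table. Row home: its origin is 95 mm from the stop's face, its +y face 114 mm. The row starts 60 to 115 mm short of home.
- keeper (a joint): Angle of the keeper (rad), a dark steel arm swinging level on an upright pivot beside the channel. 0 = open, parallel to the rail and outside it, free end towards the rail's +y; negative = open wider (to -0.5); 1.571 = fully shut at its own stop (across the channel, along the rail's +x, 3 mm clear of the home row). Starts at -0.35 to 0.08. Shuts clockwise seen from above; friction 0.03 N m, stays where left.
- keeper_pivot (a point): Point on the keeper's pivot axis at half the arm's height (29.5 mm above the table), at x = -48, y = +1 mm in the rail's frame. The arm is 8 mm thick, 78 mm long from the pivot, and spans 21 to 38 mm above the table.
- keeper_end (a point): Point at the middle of the arm's thickness and height, 68 mm from the pivot, near its free end, under a bare upright pin 8 mm in diameter that reaches to 51 mm above the table. To shut the keeper push here on the arm's outer side (the side away from the channel).
- objective: Bystander: microscope objective standing upright, 31 mm across, 50 mm tall, beside the rail. Origin at the centre of its underside.
- lens_tube: Bystander: black lens tube, 31 mm across, 30 mm tall. Origin at the centre of its underside.
- mirror_mount: Bystander: black mirror mount, 41x48x48 mm. Origin at the centre of its underside.
- clamp_fork: Bystander: flat black clamp fork, 25x64x15 mm. Origin at the centre of its underside.
- oil_bottle: Bystander: small bottle with black cap, 28 mm across, 66 mm tall, beyond the end stop. Origin at the centre of its underside.
- short_post: Bystander: steel post standing upright, 13 mm across, 30 mm tall. Origin at the centre of its underside.
There are look-alikes about, which are no part of the job. Leave any orange or yellow look-alike of the front_cube alone.

How it is judged:
By the outcome, as a careful person would: the job done as asked, in the order asked, and still so for the second after the job is handed in, with the robot touching nothing.
It also fails if it takes over 51 s, if anything falls off the work surface, if the arm or the gripper's body presses on something with over 40 N, if the wrist force passes 120 N, or if a joint passes its speed limit or range.

ROBOT

A 6-joint arm with a two-finger parallel gripper is mounted at the origin on a cart in front of the work surface, level with it; the furniture and walls round the work are solid. World frame = base frame: x ahead of the robot, y to its left, z up, the work surface at z = 0. Lengths are in m, angles in rad, forces in N, time in s.
With the tool pointing down it reaches from about 0.225 to 0.875 m from the base axis. Payload 3.4 kg.
Tool frame: the origin (TCP) lies between the finger pads; the fingertips stand 8 mm ahead of it and the grasp point (between the pads) lies 11 mm behind it; z points along the fingers, y is the line along which they close (so a half turn about z gives the same grasp; the last joint's range is limited). The gripper opens to 85 mm and grips with 20 to 120 N. Pads are 22 mm wide; open, the fingers measure 114 mm over their backs; the gripper's body (76 mm by 85 mm) begins 54 mm behind the grasp point. The pads swing forward as they close: fully open they stand 13 mm farther back than shut.
Start: joints at [-1.415, 0.276, 1.505, -0, 1.361, -0.121], TCP at [0.157, -0.553, 0.239] pointing down, gripper open.
Joint ranges: [-2.89, 2.89], [-0.75, 2.08], [0.22, 2.7], [-1.18, 4.32], [0.11, 2.71], [-2.7, 2.7]. Speed limits (rad/s): [2.57, 2.57, 3.14, 3.14, 3.14, 3.14].

INTERFACE

Orientations are given as a unit quaternion [w, x, y, z].
In Python, from rig import manip gives the robot as it stands.
- The arm moves only by the tool move_arm, never from a script. Its argument "deltas" is a list that holds one entry, the list of rows, each a list of 5 numbers: the shift along the tool's x, y, z normalised to -1 to 1, where 1 is 80 cm, then the turn about the tool's z normalised to -1 to 1, where 1 is 120 degrees, then the closure, from -1 (fully open) to 1 (shut). In form: [[[tx, ty, tz, twist, grip], ...]]. A call has 1 to 12 rows; each row is the pose to reach, as a shift and turn from the pose commanded when the call began, along the tool's axes at that moment; what a row does not reach only later rows make up. A row lasts 1/10 s, in which the tool goes at most 50 mm and 8.59 degrees, less where a joint would pass 70% of its speed; a pose out of reach is approached as far as the arm can. A call with a number of a shift or a turn outside -1 to 1 is refused whole. A call with a gripper value outside its range is refused whole. The fingers move at their own pace and stop on an object; "squeeze" is the grip in N (left out, the last holds). Time passes only in rows, so rows that repeat a pose let the fingers close. It gives the time, the measured TCP pose, the force, the opening and the grip force at its end, in the units of the state.
- manip.get_state(): the state, without advancing time (a new reading comes with each control period).
- manip.get_image(name): name is "scene" or "top" or "wrist"; returns the picture (420x560x3 uint8, red, green, blue); there is no depth.
- manip.camera_params(name): a dict with "fx", "fy", "cx", "cy" (pixels), "R" (3x3) and "t" (3): a world point X has camera coordinates R X + t; the wrist camera has in their place "tool_from_camera" (4x4, takes a point from camera to tool coordinates, whose origin is the TCP and whose axes are the flange's). Camera axes: x right, y down, z forward; pixel columns grow to the right and rows downward; lengths in m; the calibration is good to about 2 mm. A picture is of the moment at which its call begins: read the wrist's pose just before it. camera_params takes no time and is no camera call.
- manip.sign_off(): hands the job in; it is judged then, once.
The state is a dict: "clock": time; "qpos": joint angles; "qd": joint speeds; "effort": joint torques, N m; "position": TCP position; "ee_rot": TCP orientation; "contact_force": force on the tool from outside, world axes, zero at the start; "moment": the same for the moment, N m; "width": finger opening in m; "gripper_force": force on a finger pad.
Only numpy, scipy, OpenCV 4.12 (cv2) and the standard library are available. Lean on these libraries where they do the work, as an engineer would, in place of code of your own. Each camera call takes 0.05 s, during which the arm holds its last target. There are 200 camera calls.

## Working session

There is one attempt and no reset: what is moved stays moved. The work goes in short steps, Python scripts to look and compute and a tool call to move; the robot and the scene stay as the last step left them, time stands still between calls to the robot, and variables do not carry over. Pictures are saved under pics/ and viewed, at most 10 in all, crops included, and the job is handed in when it is done.

Besides the shell and the picture viewer there is one more tool, called as a command line: name --argument value ..., lists and objects as JSON in quotes. move_arm: Moves the arm, as the interface text tells. Scaled input: -1 to 1 covers 80 cm each way for a shift and 120 degrees each way for a turn. Its arguments: {"type":"object","properties":{"deltas":{"type":"array","items":{"type":"array","items":{"type":"array","items":{"type":"number","minimum":-1,"maximum":1}}}},"squeeze":{"type":"number"}},"required":["deltas"]}

```bash
mkdir -p pics; python3 - <<'E'
from rig import manip
import cv2,json
for n in ("scene","top"):
    cv2.imwrite(f"pics/{n}0.png",manip.get_image(n)[:,:,::-1])
    print(n,manip.camera_params(n))
s=manip.get_state();print(s["clock"],s["position"],s["ee_rot"])
E
```

```text
scene {'fx': 479.52914469349855, 'fy': 479.52914469349855, 'cx': 275.7414736861855, 'cy': 217.1760224084356, 'R': array([[ 0.90955412, -0.41512212,  0.01961959],
       [-0.2492736 , -0.58272838, -0.77349228],
       [ 0.33252665,  0.69864244, -0.63350198]]), 't': array([-0.55687391,  0.1054785 ,  0.88098181])}
top {'fx': 472.1854231578747, 'fy': 472.1854231578747, 'cx': 275.4515239655536, 'cy': 215.68378231776583, 'R': array([[ 0.05370507, -0.9985412 ,  0.00558893],
       [-0.97404057, -0.05361832, -0.21993192],
       [ 0.21991075,  0.00636762, -0.97549921]]), 't': array([-0.19025584,  0.54693142,  0.80019346])}
0.1 [ 0.15705141 -0.55266454  0.2385254 ] [-8.19707881e-04  9.90439261e-01  1.37947084e-01 -1.38394048e-05]
```

View pics/top0.png

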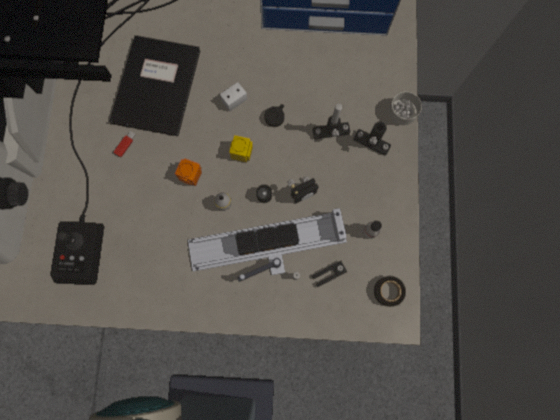

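View pics/scene0.png

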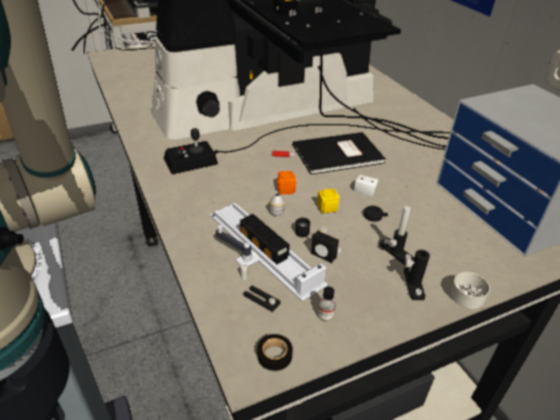

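The top view shows the rail from (190,252), its open end, to (340,228) at the end stop. The black row spans u 236–298. The keeper's pivot is near (277,262) and its free end near (240,275).

Look-alikes:
- orange cube (188,172)
- yellow cube (241,148)
- white cube (233,96)
- mirror mount (305,189)

The rear cube is the black one at about (247,242), in the rail. I'll check that in a crop.

```bash
python3 - <<'E'
import cv2,numpy as np
a=cv2.imread("pics/top0.png")[200:290,180:355]
a=cv2.resize(a,None,fx=4.5,fy=4.5,interpolation=cv2.INTER_CUBIC)
a=np.clip(255*(a/255.)**0.6,0,255).astype(np.uint8)
cv2.imwrite("pics/topc.png",a)
E
```

```text
(no output)
```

View pics/topc.png

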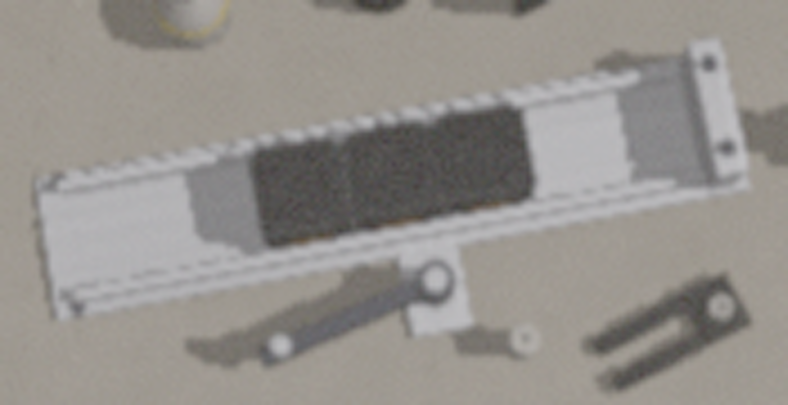

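```bash
cat > h.py <<'E'
import numpy as np
from scipy.optimize import least_squares
from rig import manip
P=manip.camera_params("top")
def proj(X):
    c=P["R"]@np.asarray(X)+P["t"]; return np.array([P["fx"]*c[0]/c[2]+P["cx"],P["fy"]*c[1]/c[2]+P["cy"]])
def ray(uv,z):
    d=P["R"].T@[(uv[0]-P["cx"])/P["fx"],(uv[1]-P["cy"])/P["fy"],1]; C=-P["R"].T@P["t"]
    return C+d*(z-C[2])/d[2]
def full(p): return np.array(p)/4.5+[180-.39,200-.39]
def w(q,p):
    c,s=np.cos(q[2]),np.sin(q[2]); return np.array([q[0]+c*p[0]-s*p[1],q[1]+s*p[0]+c*p[1],p[2]])
def rl(q,X):
    c,s=np.cos(q[2]),np.sin(q[2]); dx,dy=X[0]-q[0],X[1]-q[1]; return np.array([c*dx+s*dy,-s*dx+c*dy])*1000
E
python3 - <<'E'
from h import *
obs=[((-.031,.160,.003),(56,318)),((-.031,-.140,.003),(748,186)),((.029,-.120,.046),(690,45)),((-.029,-.120,.046),(714,186)),((.031,.16,.006),(38,185))]
f=lambda q:np.concatenate([proj(w(q,a))-full(b) for a,b in obs])
r=least_squares(f,[.4,-.25,0]);q=r.x;print(q,np.round(r.fun,1))
print("C",-P["R"].T@P["t"])
for n,p,z in [("pivot",(435,278),.045),("pin",(280,343),.051),("rear far",(252,152),.041),("rear near",(268,246),.041),("front far",(522,105),.041),("front near",(535,195),.041),("objective~",(195,10),.05),("shortpost",(525,338),.03),("fork",(600,345),.01)]:
    X=ray(full(p),z);print(n,X.round(3),rl(q,X).round(1))
E
```

```text
[ 0.52087832 -0.15587466  0.24100896] [ 0.2  1.1  0.5  1.6 -0.6 -0.2  0.8 -1.3 -0.9 -1.2]
C [ 0.36697995 -0.16574807  0.9019391 ]
pivot [ 0.475 -0.166  0.045] [-47.    0.9]
pin [ 0.445 -0.106  0.051] [-61.8  66.7]
rear far [ 0.523 -0.088  0.041] [18.6 65.1]
rear near [ 0.485 -0.098  0.041] [-21.   65.2]
front far [ 0.549 -0.198  0.041] [ 17.4 -48.1]
front near [ 0.512 -0.205  0.041] [-20.5 -45.9]
objective~ [ 0.58  -0.061  0.05 ] [80.1 77.8]
shortpost [ 0.454 -0.204  0.03 ] [-76.2 -31.2]
fork [ 0.455 -0.237  0.01 ] [-83.1 -62.8]
```

The fit is good to about 1–2 px. The pivot lands on its stated spot and the rear face is at rail y ≈ 65 mm, so the travel is about 71 mm. The keeper is at about -0.21 rad. I'll move above the spot behind the row with the gripper shut.

move_arm --deltas '[[[0.576, -0.472, 0.1, 0.017, 1], [0.576, -0.472, 0.1, 0.017, 1], [0.576, -0.472, 0.1, 0.017, 1], [0.576, -0.472, 0.1, 0.017, 1], [0.576, -0.472, 0.1, 0.017, 1], [0.576, -0.472, 0.1, 0.017, 1], [0.576, -0.472, 0.1, 0.017, 1], [0.576, -0.472, 0.1, 0.017, 1], [0.576, -0.472, 0.1, 0.017, 1], [0.576, -0.472, 0.1, 0.017, 1], [0.576, -0.472, 0.1, 0.017, 1], [0.576, -0.472, 0.1, 0.017, 1]]]'

```text
clock: 1.3
position: [0.4972, -0.0629, 0.159]
ee_rot: [0.0, 0.993, 0.121, -0.0]
contact_force: [0.3, -0.8, 0.2]
width: -0.0003
gripper_force: 0.0
```

move_arm --deltas '[[[0, 0, 0, 0, 1], [0, 0, 0, 0, 1]]]'

```text
clock: 1.5
position: [0.4964, -0.0639, 0.1588]
ee_rot: [-0.0, 0.993, 0.122, -0.001]
contact_force: [-1.3, -1.5, -0.1]
width: -0.0001
gripper_force: 0.0
```

```bash
cat >> h.py <<'E'
from scipy.spatial.transform import Rotation as Ro
Q=[0.5209,-0.1559,0.2410]
def st():
    s=manip.get_state(); R=Ro.from_quat(s["ee_rot"],scalar_first=True).as_matrix()
    print(round(s["clock"],2),"rail",rl(Q,s["position"]).round(1),"z",round(s["position"][2],4),"yaw",round(float(np.arctan2(R[1,0],R[0,0])),4),"F",np.round(s["contact_force"],1),"w",s["width"]); return s,R
E
python3 - <<'E'
from h import *
import cv2
s,R=st()
c=manip.camera_params("wrist");T=c["tool_from_camera"]
cv2.imwrite("pics/w1.png",manip.get_image("wrist")[:,:,::-1])
# predicted model points in wrist view
img=cv2.imread("pics/w1.png")
for p in [(-.0205,.065,.041),(.0205,.065,.041),(-.026,.16,.018),(.026,.16,.018),(-.062,.067,.051),(.029,-.12,.046),(-.029,-.12,.046)]:
    X=w(Q,p);t=R.T@(X-s["position"]);k=T[:3,:3].T@(t-T[:3,3])
    if k[2]>0:
        u=(int(c["fx"]*k[0]/k[2]+c["cx"]),int(c["fy"]*k[1]/k[2]+c["cy"]));print(p,u);cv2.circle(img,u,3,(0,0,255),1)
cv2.imwrite("pics/w1m.png",img)
E
```

```text
1.5 rail [-1.9 95.2] z 0.1588 yaw 0.2445 F [-1.3 -1.5 -0.1] w -5.230699638414247e-05
(-0.0205, 0.065, 0.041) (325, 232)
(0.0205, 0.065, 0.041) (327, 178)
(-0.026, 0.16, 0.018) (203, 227)
(0.026, 0.16, 0.018) (198, 163)
(-0.062, 0.067, 0.051) (321, 289)
(0.029, -0.12, 0.046) (600, 168)
(-0.029, -0.12, 0.046) (578, 246)
```

View pics/w1m.png

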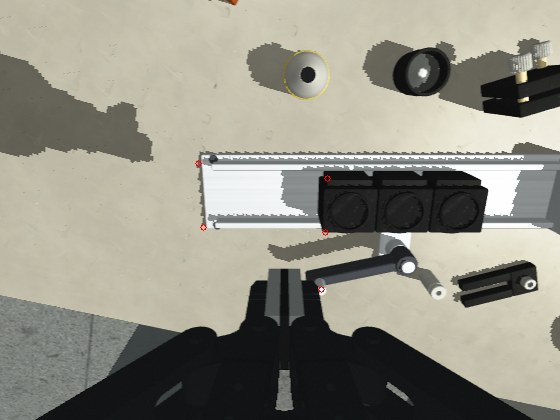

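The wrist view confirms the model: the rear face is at about (322,178–232), within a few mm, and the fingers are clear behind it. Next I descend to a tip height of about 25 mm, then push slowly.

move_arm --deltas '[[[0.002, 0, 0.05, 0, 1], [0.002, 0, 0.1, 0, 1], [0.002, 0, 0.14, 0, 1], [0.002, 0, 0.157, 0, 1], [0.002, 0, 0.157, 0, 1], [0.002, 0.004, 0.157, 0, 1], [0.002, 0.008, 0.157, 0, 1], [0.002, 0.012, 0.157, 0, 1]]]'

```text
clock: 2.35
position: [0.5014, -0.0749, 0.0352]
ee_rot: [0.001, 0.993, 0.12, 0.001]
contact_force: [0.6, 0.1, -0.1]
width: 0.0003
gripper_force: 0.0
```

move_arm --deltas '[[[0, 0.006, 0, 0, 1], [0, 0.012, 0, 0, 1], [0, 0.018, 0, 0, 1], [0, 0.024, 0, 0, 1], [0, 0.03, 0, 0, 1], [0, 0.036, 0, 0, 1], [0, 0.042, 0, 0, 1], [0, 0.048, 0, 0, 1]]]'

```text
clock: 3.15
position: [0.5096, -0.1114, 0.0338]
ee_rot: [-0.0, 0.993, 0.12, -0.0]
contact_force: [-0.8, 4.5, 4.8]
width: -0.0003
gripper_force: 2.2
```

```bash
python3 -c "
from h import *
st()"
```

```text
3.15 rail [-0.4 45.9] z 0.0338 yaw 0.2411 F [-0.8  4.5  4.8] w -0.0003274321698525934
```

move_arm --deltas '[[[0, 0.006, 0, 0, 1], [0, 0.012, 0, 0, 1], [0, 0.018, 0, 0, 1], [0, 0.024, 0, 0, 1], [0, 0.03, 0, 0, 1], [0, 0.034, 0, 0, 1], [0, 0.036, 0, 0, 1], [0, 0.036, 0, 0, 1]]]'

```text
clock: 3.95
position: [0.5167, -0.1397, 0.0338]
ee_rot: [0.0, 0.993, 0.12, 0.0]
contact_force: [-0.1, 1.0, 1.1]
width: -0.0
gripper_force: 0.9
```

```bash
python3 - <<'E'
from h import *
import cv2
st()
a=manip.get_image("top")[200:290,180:355,::-1]
cv2.imwrite("pics/t2.png",cv2.resize(a,None,fx=4.5,fy=4.5,interpolation=cv2.INTER_CUBIC))
E
```

```text
3.95 rail [-0.2 16.8] z 0.0338 yaw 0.2412 F [-0.1  1.   1.1] w -1.7916565088009166e-06
```

View pics/t2.png

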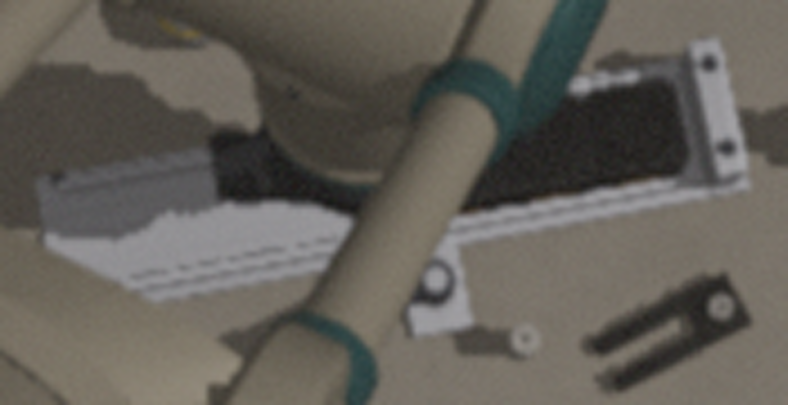

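The row's front edge is at about (684,125) in the crop, roughly 9 mm short of the stop. That fits the arithmetic. Next come small steps until the force rises.

move_arm --deltas '[[[0, 0.003, 0, 0, 1], [0, 0.006, 0, 0, 1], [0, 0.008, 0, 0, 1], [0, 0.009, 0, 0, 1], [0, 0.01, 0, 0, 1], [0, 0.01, 0, 0, 1]]]'

```text
clock: 4.6
position: [0.5184, -0.1471, 0.0338]
ee_rot: [0.0, 0.993, 0.12, 0.0]
contact_force: [0.4, 1.9, 0.3]
width: -0.0
gripper_force: 0.8
```

move_arm --deltas '[[[0, 0.001, 0, 0, 1], [0, 0.002, 0, 0, 1], [0, 0.002, 0, 0, 1]]]'

```text
clock: 4.9
position: [0.5185, -0.1478, 0.0338]
ee_rot: [-0.001, 0.993, 0.12, -0.0]
contact_force: [0.3, 5.0, 1.5]
width: -0.0001
gripper_force: 2.4
```

```bash
python3 -c "
from h import *
st()"
```

```text
4.9 rail [-0.4  8.4] z 0.0338 yaw 0.2409 F [0.3 5.  1.5] w -6.0504314650387934e-05
```

move_arm --deltas '[[[0, 0.001, 0, 0, 1], [0, 0.002, 0, 0, 1], [0, 0.002, 0, 0, 1]]]'

```text
clock: 5.2
position: [0.5183, -0.148, 0.0338]
ee_rot: [-0.002, 0.993, 0.12, -0.001]
contact_force: [-0.8, 8.5, 3.4]
width: 0.0001
gripper_force: 4.4
```

move_arm --deltas '[[[0, 0.001, 0, 0, 1], [0, 0.002, 0, 0, 1], [0, 0.002, 0, 0, 1]]]'

```text
clock: 5.5
position: [0.5181, -0.1481, 0.0338]
ee_rot: [-0.003, 0.993, 0.119, -0.001]
contact_force: [-0.6, 12.8, 4.7]
width: 0.0001
gripper_force: 6.4
```

```bash
python3 -c "
from h import *
st()"
```

```text
5.5 rail [-0.8  8.2] z 0.0338 yaw 0.2394 F [-0.6 12.8  4.7] w 9.702923466451294e-05
```

The row stopped dead at TCP y 8.2, where I predicted 8.5, and the force climbed to 13 N, so it is home. I'll back off along the rail, lift, and come down outside the keeper.

move_arm --deltas '[[[0, -0.015, 0, 0, 1], [0, -0.05, 0, 0, 1], [0, -0.05, -0.05, 0, 1], [0, -0.06, -0.1, 0, 1], [-0.06, -0.076, -0.1, 0, 1], [-0.115, -0.076, -0.1, 0, 1], [-0.115, -0.076, -0.1, 0, 1], [-0.115, -0.076, -0.1, 0, 1]]]'

```text
clock: 6.3
position: [0.4158, -0.1153, 0.1144]
ee_rot: [0.001, 0.993, 0.12, 0.001]
contact_force: [1.3, 0.6, 0.9]
width: 0.0003
gripper_force: 0.0
```

```bash
python3 - <<'E'
from h import *
import cv2
s,R=st()
c=manip.camera_params("wrist");T=c["tool_from_camera"]
img=np.ascontiguousarray(manip.get_image("wrist")[:,:,::-1])
for p in [(-.0205,-.006,.041),(.0205,-.006,.041),(.029,-.12,.046),(-.029,-.12,.046),(-.062,.067,.051),(-.1,.05,.026),(-.078,.08,.026)]:
    k=T[:3,:3].T@(R.T@(w(Q,p)-s["position"])-T[:3,3])
    cv2.circle(img,(int(c["fx"]*k[0]/k[2]+c["cx"]),int(c["fy"]*k[1]/k[2]+c["cy"])),3,(0,0,255),1)
cv2.imwrite("pics/w3.png",img)
E
```

```text
6.3 rail [-92.4  64.5] z 0.1144 yaw 0.2404 F [1.3 0.6 0.9] w 0.0002682152198216799
```

View pics/w3.png

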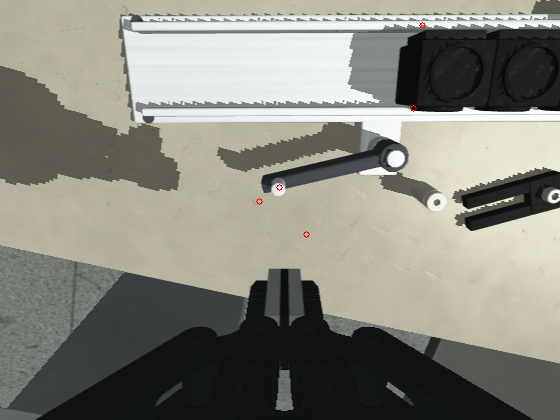

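The pin lies on its predicted mark at (279,187), the fingers are clear outside the keeper, and the row's rear edge is at the home marks around (414,108). Descending, then sweeping the arc.

move_arm --deltas '[[[0, 0, 0.05, 0, 1], [0, 0, 0.09, 0, 1], [0, 0, 0.103, 0, 1], [0, 0, 0.103, 0, 1]]]'

```text
clock: 6.75
position: [0.4159, -0.1144, 0.0302]
ee_rot: [-0.001, 0.993, 0.121, -0.001]
contact_force: [-0.5, -0.5, 0.6]
width: 0.0002
gripper_force: 0.0
```

move_arm --deltas '[[[0.01, 0, 0, 0, 1], [0.018, 0, 0, 0, 1], [0.026, -0.001, 0, 0, 1], [0.035, -0.004, 0, 0, 1], [0.045, -0.0075, 0, 0, 1], [0.0525, -0.011, 0, 0, 1], [0.06, -0.014, 0, 0, 1], [0.07, -0.01, 0, 0, 1], [0.081, -0.005, 0, 0, 1], [0.09, 0.001, 0, 0, 1], [0.099, 0.01, 0, 0, 1], [0.099, 0.01, 0, 0, 1]]]'

```text
clock: 7.95
position: [0.4968, -0.1046, 0.0316]
ee_rot: [0.001, 0.993, 0.12, 0.001]
contact_force: [-0.3, 0.3, -0.5]
width: 0.0001
gripper_force: 0.0
```

```bash
python3 - <<'E'
from h import *
import cv2
s,R=st()
cv2.imwrite("pics/w4.png",manip.get_image("wrist")[:,:,::-1])
E
```

```text
7.95 rail [-11.2  55.5] z 0.0316 yaw 0.2408 F [-0.3  0.3 -0.5] w 0.00012188367757610414
```

View pics/w4.png

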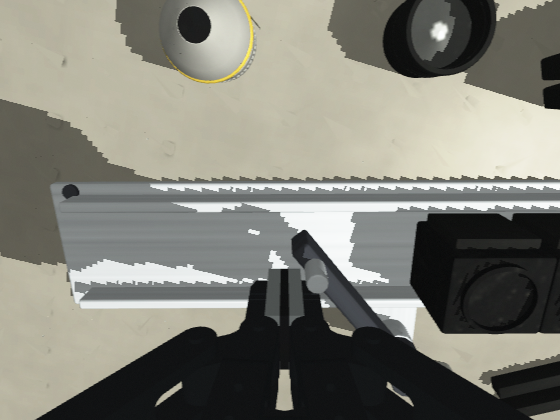

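The keeper is following, about halfway shut, with its pin at (316,275) against the finger corner. Continuing.

move_arm --deltas '[[[0.006, 0.009, 0, 0, 1], [0.012, 0.019, 0, 0, 1], [0.015, 0.027, 0, 0, 1], [0.018, 0.034, 0, 0, 1], [0.02, 0.039, 0, 0, 1], [0.021, 0.042, 0, 0, 1], [0.021, 0.044, 0, 0, 1], [0.021, 0.044, 0, 0, 1]]]'

```text
clock: 8.8
position: [0.5194, -0.1337, 0.0315]
ee_rot: [0.0, 0.993, 0.12, 0.0]
contact_force: [0.9, 0.4, 0.3]
width: 0.0001
gripper_force: 0.0
```

move_arm --deltas '[[[0, 0.001, 0, 0, 1], [0, 0.002, 0, 0, 1], [0, 0.003, 0, 0, 1], [0, 0.003, 0, 0, 1]]]'

```text
clock: 9.2
position: [0.5199, -0.1358, 0.0315]
ee_rot: [0.0, 0.993, 0.12, 0.0]
contact_force: [-0.2, -0.1, -0.2]
width: -0.0002
gripper_force: 0.1
```

```bash
python3 -c "
from h import *
st()"
```

```text
9.2 rail [ 3.8 19.7] z 0.0315 yaw 0.2413 F [-0.2 -0.1 -0.2] w -0.00022233464329701332
```

move_arm --deltas '[[[0, 0.001, 0, 0, 1], [0, 0.002, 0, 0, 1], [0, 0.002, 0, 0, 1]]]'

```text
clock: 9.5
position: [0.52, -0.1365, 0.0314]
ee_rot: [-0.001, 0.993, 0.12, -0.0]
contact_force: [-0.2, 5.0, 1.7]
width: -0.0001
gripper_force: 2.5
```

move_arm --deltas '[[[0, 0.001, 0, 0, 1], [0, 0.002, 0, 0, 1], [0, 0.002, 0, 0, 1]]]'

```text
clock: 9.8
position: [0.52, -0.1366, 0.0314]
ee_rot: [-0.002, 0.993, 0.12, -0.0]
contact_force: [0.1, 9.7, 3.1]
width: -0.0002
gripper_force: 4.4
```

```bash
python3 -c "
from h import *
st()"
```

```text
9.8 rail [ 3.7 18.9] z 0.0314 yaw 0.2398 F [0.1 9.7 3.1] w -0.00019829384621259419
```

The keeper is stalled hard at its stop, at nearly 10 N where friction alone is about 0.5 N. Backing off and lifting clear, then a final look.

move_arm --deltas '[[[0, -0.01, 0, 0, 1], [0, -0.05, 0, 0, 1], [0, -0.05, -0.05, 0, 1], [0, -0.06, -0.11, 0, 1], [-0.06, -0.06, -0.17, 0, 1], [-0.12, -0.1, -0.2, 0, 1], [-0.18, -0.16, -0.2, 0, 1], [-0.2, -0.2, -0.2, 0, 1], [-0.2, -0.25, -0.2, 0, 1], [-0.2, -0.28, -0.2, 0, 1], [-0.2, -0.28, -0.2, 0, 1], [-0.2, -0.28, -0.2, 0, 1]]]'

```text
clock: 11.0
position: [0.3118, 0.0403, 0.1917]
ee_rot: [0.001, 0.993, 0.122, 0.001]
contact_force: [1.1, -1.5, -0.0]
width: 0.0002
gripper_force: 0.0
```

```bash
python3 - <<'E'
from h import *
import cv2
st()
a=manip.get_image("top")[200:290,180:355,::-1]
a=cv2.resize(a,None,fx=4.5,fy=4.5,interpolation=cv2.INTER_CUBIC)
for p in [(.02,.001,.051),(-.0205,-.006,.041),(.0205,-.006,.041),(-.0205,-.12,.041),(.0205,-.12,.041)]:
    u=(proj(w(Q,p))-[180-.39,200-.39])*4.5; cv2.circle(a,(int(u[0]),int(u[1])),4,(0,0,255),1)
cv2.imwrite("pics/t5.png",a)
E
```

```text
11.0 rail [-156.2  240.4] z 0.1917 yaw 0.2441 F [ 1.1 -1.5 -0. ] w 0.00018861384092069798
```

View pics/t5.png

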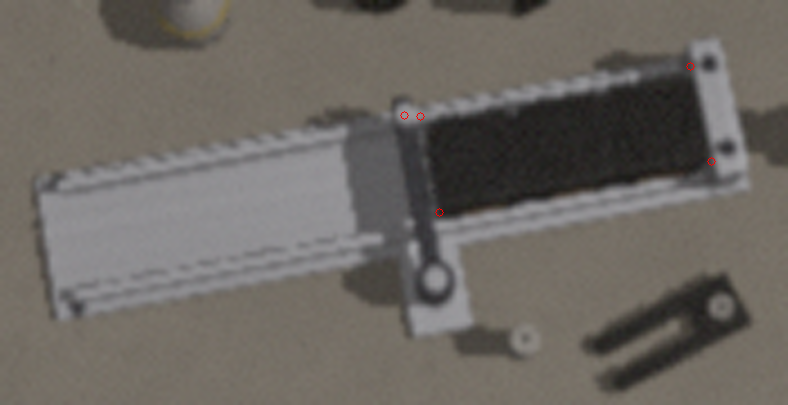

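The row fills the space up to the stop, with its corners on the marked home points (420,116), (439,212) and (711,161). The keeper lies straight across behind it with its pin at (404,113), and the neighbours visible in the crop have not moved.

```bash
python3 -c "
from rig import manip
print(manip.sign_off())"
```

```text
the job is handed in; nothing more can be done
None
```

The three-cube row is home against the end stop and the keeper is fully shut behind it; the job was handed in at about 11 s on the robot clock, and no verdict came back.

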